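# Turn the parts carousel to the junction box

## Task

Turn the parts carousel by pushing its rim or the finger posts on it, until the fixed pointer on the front of its foot points straight at the middle of the square steel junction box (whichever way the box itself is turned), and leave the carousel at rest there. Push only the carousel: do not touch, lift or tip any of the parts standing on it, and leave the things on the bench around it alone.

Things in the scene. Friction and masses are not known exactly. Their poses are not given: they have to be found in the camera images.
- foot: fixed round dark steel foot of the parts carousel, 300 mm across, 12 mm thick, with a 30 mm wide tongue towards its own -x side that reaches 205 mm from the middle. Origin on the carousel's turning axis, at the bench top. Its -x axis is the carousel's front and runs from the axis through the pointer; that side faces roughly towards the robot
- pointer (a point): inner point of the fixed steel arrow (10 mm high, its top 22 mm above the bench) on the foot's tongue, 152 mm from the turning axis; it points at the axis and marks the front pick position
- carousel: turning wooden disc, 280 mm across, 14 mm thick, top 30 mm above the bench; turns endlessly either way about its vertical axis, stiff enough (0.15 N m, 1 to 2 N at the rim) to stay where left. Origin on the axis at its underside, 16 mm above the bench; its axes turn with it. Five compartments, middles at 0, 72, 144, 216, 288 deg anticlockwise from its x axis, one loose part in each; which is where varies
- post (a point): one of five like upright wooden finger posts on the rim, at half height (50 mm above the bench): 14 mm thick, 40 mm tall above the disc, 128 mm from the axis, at 36, 108, 180, 252, 324 deg from the carousel's x axis (this one: 36). Each ends a radial divider 6 mm thick, 22 mm high
- hub_top (a point): top of the steel nut on the round hub in the middle of the disc (hub 52 mm across, 50 mm tall), 86 mm above the bench, on the axis. The loose parts stand 86 mm from the axis, within 4 mm of their compartments' middle lines
- junction_box_center (a point): THE PART WANTED: small square steel electrical junction box, open on top, 42 x 42 mm and 40 mm tall, loose; the only square part on the carousel. Point at its centre, 20 mm above the disc
- coupling_center (a point): steel conduit coupling, a plain tube 42 mm across and 45 mm tall, upright, loose. Point at its centre, half-way up
- lampholder_center (a point): white porcelain lampholder, wide round foot 48 mm across and narrower neck, 45 mm tall, loose. Point at its centre, half-way up
- reel_center (a point): empty grey plastic wire reel with two flanges 48 mm across, 40 mm tall, upright, loose. Point at its centre, half-way up
- screw_jar_center (a point): small closed glass jar with steel cap, 40 mm across, 55 mm tall, loose. Point at its centre, half-way up
- tin_center (a point): bystander: open steel tin, 84 mm across, 100 mm tall, on the bench. Point at its centre, half-way up
- carton_center (a point): bystander: open cardboard tray, 140 x 100 mm, 70 mm tall, on the bench. Point at its centre, half-way up
- screwdriver: bystander: screwdriver lying on the bench, handle to its own -x side
Things that resemble listed ones, but are neither listed nor needed, are in the scene too. What is shaped like the part that bears junction_box_center but blue is not meant.

How it is judged:
By the outcome, as a careful person would: the job done as asked, in the order asked, and still so for the second after the job is handed in, with the robot touching nothing.
It also fails if it takes over 58 s, if anything falls off the work surface, if the arm or the gripper's body presses on something with over 40 N, if the wrist force passes 120 N, or if a joint passes its speed limit or range.

## Robot

A 7-joint arm with a two-finger parallel gripper is mounted at the origin on the work surface. World frame = base frame: x ahead of the robot, y to its left, z up, the work surface at z = 0. Lengths are in mm, angles in rad, forces in N, time in s.
With the tool pointing down it reaches from about 425 to 875 mm from the base axis. Payload 8.4 kg.
Tool frame: the origin (TCP) lies midway between the tips of the shut fingers; the grasp point (between the pads) lies 19 mm behind it; z points along the fingers, x is the direction in which the jaws open and shut, and the axes are right-handed (so a half turn about z gives the same grasp; the last joint's range is limited). The gripper opens to 85 mm and grips with 20 to 120 N. Pads are 22 mm wide; open, the fingers measure 114 mm over their backs; the gripper's body (76 mm by 85 mm) begins 54 mm behind the grasp point. The pads swing forward as they close: fully open they stand 13 mm farther back than shut.
Start: joints at [1.189, 0.333, 0.04, 1.465, -0.013, 1.343, -0.059], TCP at [181.358, -624.158, 231.308] pointing down, gripper open.
Joint ranges: [-2.58, 2.58], [-0.38, 2.09], [-1.3, 1.39], [0.25, 2.4], [-1.5, 4.64], [0.08, 2.09], [-2.65, 2.65]. Speed limits (rad/s): [2.22, 2.22, 2.79, 2.79, 3.14, 3.14, 3.14].

## Interface

Orientations are given as a unit quaternion [x, y, z, w].
In Python, from cell import * gives the robot as it stands.
- The arm moves only by the tool step_arm, never from a script. Its argument "steps" is a list of rows, each an object of numbers: "gripper": the opening, from -1 (shut) to 1 (fully open), so that 0 is half open; "dx", "dy", "dz": the shift along the tool's x, y, z in mm; "twist": the turn about the tool's z in rad. In form: [{"gripper": .., "dx": .., "dy": .., "dz": .., "twist": ..}, ...]. A call has 1 to 20 rows; each row is the pose to reach, as a shift and turn from the pose commanded when the call began, along the tool's axes at that moment; what a row does not reach only later rows make up. A row lasts 1/12 s, in which the tool goes at most 41.7 mm and 7.16 degrees, less where a joint would pass 70% of its speed; a pose out of reach is approached as far as the arm can. A call with a gripper value outside its range is refused whole. The fingers move at their own pace and stop on an object; "newtons" is the grip in N (left out, the last holds). Time passes only in rows, so rows that repeat a pose let the fingers close. It gives the time, the measured TCP pose, the force and the opening at its end, in the units of the state.
- sense(): the state, without advancing time (a new reading comes with each control period).
- read_camera(name): name is "side" or "top" or "wrist"; returns (picture, depth): 384x512x3 uint8, red, green, blue; 384x512 float32, mm along the optical axis (not along the pixel's ray), 0 where there is no reading.
- camera_params(name): a dict with "camera_matrix" (3x3 intrinsics, pixels), "extrinsics" (4x4, takes a point from camera to world coordinates); the wrist camera has in their place "T_tool_cam" (4x4, takes a point from camera to tool coordinates, whose origin is the TCP and whose axes are the tool frame's). Camera axes: x right, y down, z forward; pixel columns grow to the right and rows downward; lengths in mm; the calibration is good to about 2 mm. A picture is of the moment at which its call begins: read the wrist's pose just before it. camera_params takes no time and is no camera call.
- close_job(): hands the job in, once; it reports no verdict.
The state is a dict: "clock": time; "joint_pos": joint angles; "qd": joint speeds; "effort": joint torques, N m; "eef_pos": TCP position; "tool_rot": TCP orientation; "ft_force": force on the tool from outside, world axes, zero at the start; "wrist_torque": the same for the moment, N m; "width": opening from 0.0 (shut) to 1.0 (fully open).
Only numpy, scipy, OpenCV 4.12 (cv2) and the standard library are available. Lean on these libraries where they do the work, as an engineer would, in place of code of your own. Each camera call takes 0.05 s, during which the arm holds its last target. There are 200 camera calls.

## Working session

There is one attempt and no reset: what is moved stays moved. The work goes in short steps, Python scripts to look and compute and a tool call to move; the robot and the scene stay as the last step left them, time stands still between calls to the robot, and variables do not carry over. Pictures are saved under pics/ and viewed, about 8 in all and at most 12, crops included, and the job is handed in when it is done.

Besides the shell and the picture viewer there is one more tool, called as a command line: name --argument value ..., lists and objects as JSON in quotes. step_arm: Moves the arm, as the interface text tells. Its arguments: {"type":"object","properties":{"steps":{"type":"array","items":{"type":"object","properties":{"gripper":{"type":"number"},"dx":{"type":"number"},"dy":{"type":"number"},"dz":{"type":"number"},"twist":{"type":"number"}}}},"newtons":{"type":"number"}},"required":["steps"]}

```bash
mkdir -p pics; ls; python3 - <<'E'
from cell import *
import cv2,numpy as np
np.set_printoptions(precision=3,suppress=True)
for n in("top","side"):
    p,d=read_camera(n);cv2.imwrite(f"pics/{n}0.png",p[:,:,::-1]);np.savez(f"pics/{n}0.npz",p=p,d=d)
    c=camera_params(n);print(n,c["camera_matrix"],c["extrinsics"])
print(sense())
E
```

```text
pics
top [[383.378   0.    251.876]
 [  0.    383.378 192.764]
 [  0.      0.      1.   ]] [[   0.02    -0.998    0.06   546.172]
 [  -1.      -0.019    0.006  -25.958]
 [  -0.005   -0.06    -0.998 1374.946]
 [   0.       0.       0.       1.   ]]
side [[409.424   0.    252.656]
 [  0.    409.424 192.879]
 [  0.      0.      1.   ]] [[ -0.997  -0.053   0.059 562.805]
 [ -0.078   0.494  -0.866 949.71 ]
 [  0.017  -0.868  -0.496 630.008]
 [  0.      0.      0.      1.   ]]
{'clock': 0.1, 'joint_pos': array([ 1.189,  0.334,  0.04 ,  1.466, -0.013,  1.343, -0.059]), 'qd': array([-0.   , -0.001,  0.   , -0.002,  0.001, -0.   ,  0.001]), 'effort': array([  0.004, -66.001,   1.37 , -40.647,   0.017,   0.009,  -0.   ]), 'eef_pos': array([ 181.244, -623.782,  230.518]), 'tool_rot': array([ 0.8  , -0.6  , -0.001, -0.   ]), 'ft_force': array([0.428, 0.305, 0.289]), 'wrist_torque': array([-0.02 , -0.015, -0.02 ]), 'width': 0.9996784566634932}
```

View pics/top0.png

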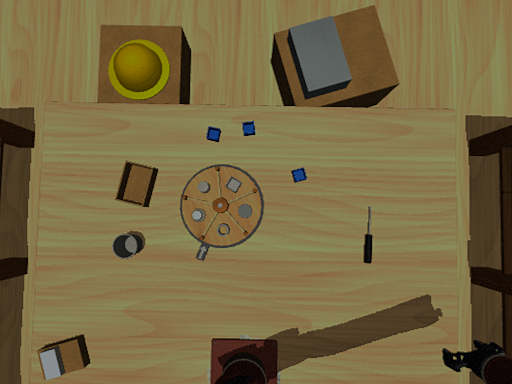

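View pics/side0.png

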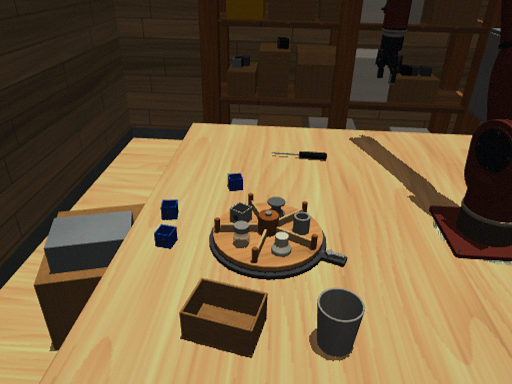

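Top view: the carousel is at about (221,206) with the pointer at (203,250). The steel square candidate is at (234,185). The blue boxes at (214,134), (249,128) and (299,175) are on the bench and not meant. Next: an enlarged crop and coarse coordinates.

```bash
cat > h.py <<'E'
from cell import *
import cv2,numpy as np
np.set_printoptions(precision=2,suppress=True)
def cast(uv,z,K,T):
    r=T[:3,:3]@np.linalg.solve(K,[uv[0],uv[1],1.]);o=T[:3,3]
    return o+r*(z-o[2])/r[2]
def top(uv,z):
    c=camera_params("top");return cast(uv,z,c["camera_matrix"],c["extrinsics"])
E
python3 - <<'E'
from h import *
p=np.load("pics/top0.npz")["p"]
c=cv2.resize(p[155:275,165:285],None,fx=5,fy=5,interpolation=cv2.INTER_CUBIC)
cv2.imwrite("pics/crop0.png",c[:,:,::-1])
for n,uv,z in[("hub",(221,205),86),("ptr",(204.5,247),22),("tongue",(201,258),12),("box",(234,185),70),("tin",(125,245),100),("carton",(137,184),70),("sdriver",(368,235),10)]: print(n,top(uv,z))
E
```

```text
hub [580.47  85.09  86.  ]
ptr [433.77 144.87  22.  ]
tongue [394.16 157.43  12.  ]
box [650.04  43.75  70.  ]
tin [441.51 398.46 100.  ]
carton [647.04 375.58  70.  ]
sdriver [ 486.61 -431.16   10.  ]
```

View pics/crop0.png

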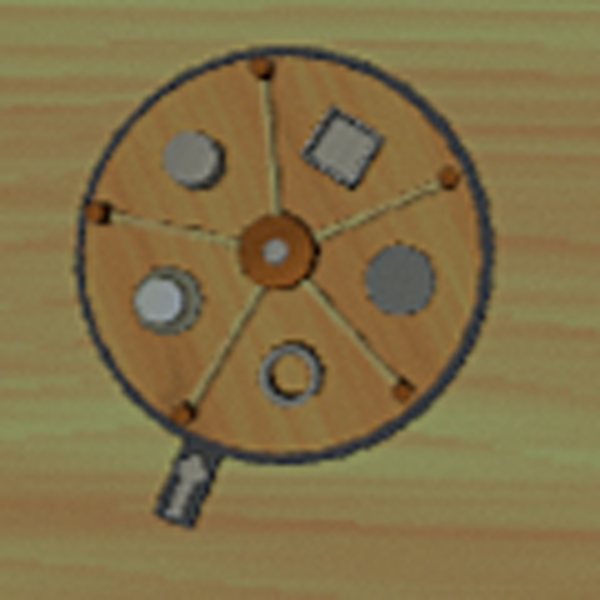

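The crop confirms it: the square steel box is at crop (343,147). The others are the reel (400,280), coupling (290,373), lampholder (165,300) and jar (195,158). Coarsely, the carousel has to turn about 172° clockwise. I'll go above it for a close look, with a yaw that suits pushing the far post (about 5°).

```bash
cat >> h.py <<'E'
def rot():
    from scipy.spatial.transform import Rotation as R
    return R.from_quat(sense()["tool_rot"]).as_matrix()
def shift(target):
    s=sense();return rot().T@(np.array(target)-s["eef_pos"])
E
python3 - <<'E'
from h import *
c=camera_params("wrist");print(c);print(rot());print(shift([560,85,330]))
E
```

```text
{'camera_matrix': array([[304.75,   0.  , 256.02],
       [  0.  , 304.75, 185.26],
       [  0.  ,   0.  ,   1.  ]]), 'T_tool_cam': array([[   1.  ,   -0.  ,    0.  ,    0.61],
       [   0.  ,    0.95,    0.32,  -82.87],
       [  -0.  ,   -0.32,    0.95, -141.85],
       [   0.  ,    0.  ,    0.  ,    1.  ]])}
[[ 0.28 -0.96 -0.  ]
 [-0.96 -0.28  0.  ]
 [-0.    0.   -1.  ]]
[-575.12 -561.45  -98.68]
```

```bash
python3 - <<'E'
from h import *
print(shift([578,85,310]))
E
```

```text
[-570.06 -578.74  -78.69]
```

step_arm --steps '[{"gripper": -1,"dx": -285,"dy": -290,"dz": -80,"twist": -1.5},{"gripper": -1,"dx": -285,"dy": -290,"dz": -80,"twist": -1.5},{"gripper": -1,"dx": -285,"dy": -290,"dz": -80,"twist": -1.5},{"gripper": -1,"dx": -285,"dy": -290,"dz": -80,"twist": -1.5},{"gripper": -1,"dx": -285,"dy": -290,"dz": -80,"twist": -1.5},{"gripper": -1,"dx": -285,"dy": -290,"dz": -80,"twist": -1.5},{"gripper": -1,"dx": -285,"dy": -290,"dz": -80,"twist": -1.5},{"gripper": -1,"dx": -285,"dy": -290,"dz": -80,"twist": -1.5},{"gripper": -1,"dx": -285,"dy": -290,"dz": -80,"twist": -1.5},{"gripper": -1,"dx": -285,"dy": -290,"dz": -80,"twist": -1.5},{"gripper": -1,"dx": -285,"dy": -290,"dz": -80,"twist": -1.5},{"gripper": -1,"dx": -285,"dy": -290,"dz": -80,"twist": -1.5},{"gripper": -1,"dx": -285,"dy": -290,"dz": -80,"twist": -1.5},{"gripper": -1,"dx": -285,"dy": -290,"dz": -80,"twist": -1.5},{"gripper": -1,"dx": -285,"dy": -290,"dz": -80,"twist": -1.5},{"gripper": -1,"dx": -285,"dy": -290,"dz": -80,"twist": -1.5}]'

```text
clock: 1.43
eef_pos: [380.0, -269.9, 311.1]
tool_rot: [0.995, 0.104, -0.0, -0.0]
ft_force: [-0.0, 0.0, -0.2]
width: 0.001
```

```bash
python3 - <<'E'
from h import *
s=sense();print(s["clock"],s["eef_pos"],s["joint_pos"],rot());print(shift([578,85,310]))
E
```

```text
1.4333 [ 380.   -269.91  311.06] [ 0.87 -0.06 -0.32  1.75 -0.02  1.45  0.75] [[ 0.98  0.21 -0.  ]
 [ 0.21 -0.98  0.  ]
 [-0.   -0.   -1.  ]]
[ 267.01 -306.39    1.14]
```

step_arm --steps '[{"gripper": -1,"dx": 267,"dy": -306,"dz": 0,"twist": -1.62},{"gripper": -1,"dx": 267,"dy": -306,"dz": 0,"twist": -1.62},{"gripper": -1,"dx": 267,"dy": -306,"dz": 0,"twist": -1.62},{"gripper": -1,"dx": 267,"dy": -306,"dz": 0,"twist": -1.62},{"gripper": -1,"dx": 267,"dy": -306,"dz": 0,"twist": -1.62},{"gripper": -1,"dx": 267,"dy": -306,"dz": 0,"twist": -1.62},{"gripper": -1,"dx": 267,"dy": -306,"dz": 0,"twist": -1.62},{"gripper": -1,"dx": 267,"dy": -306,"dz": 0,"twist": -1.62},{"gripper": -1,"dx": 267,"dy": -306,"dz": 0,"twist": -1.62},{"gripper": -1,"dx": 267,"dy": -306,"dz": 0,"twist": -1.62},{"gripper": -1,"dx": 267,"dy": -306,"dz": 0,"twist": -1.62},{"gripper": -1,"dx": 267,"dy": -306,"dz": 0,"twist": -1.62},{"gripper": -1,"dx": 267,"dy": -306,"dz": 0,"twist": -1.62},{"gripper": -1,"dx": 267,"dy": -306,"dz": 0,"twist": -1.62},{"gripper": -1,"dx": 267,"dy": -306,"dz": 0,"twist": -1.62},{"gripper": -1,"dx": 267,"dy": -306,"dz": 0,"twist": -1.62},{"gripper": -1,"dx": 267,"dy": -306,"dz": 0,"twist": -1.62},{"gripper": -1,"dx": 267,"dy": -306,"dz": 0,"twist": -1.62}]'

```text
clock: 2.93
eef_pos: [577.0, 85.5, 311.4]
tool_rot: [0.61, 0.792, 0.0, 0.0]
ft_force: [0.4, 0.2, -0.8]
width: 0.002
```

```bash
cat >> h.py <<'E'
def wshot(n):
    s=sense();c=camera_params("wrist");T=np.eye(4);T[:3,:3]=rot();T[:3,3]=s["eef_pos"]
    p,d=read_camera("wrist");cv2.imwrite(f"pics/{n}.png",p[:,:,::-1]);np.savez(f"pics/{n}.npz",p=p,d=d,K=c["camera_matrix"],T=T@c["T_tool_cam"])
    print(s["clock"],s["eef_pos"],s["joint_pos"])
E
python3 -c "
from h import *
wshot('w1');print(rot())"
```

```text
2.9333 [576.96  85.53 311.41] [ 0.43  0.25 -0.79  1.47  0.18  1.49  1.47]
[[-0.26  0.97  0.  ]
 [ 0.97  0.26 -0.  ]
 [-0.    0.   -1.  ]]
```

View pics/w1.png

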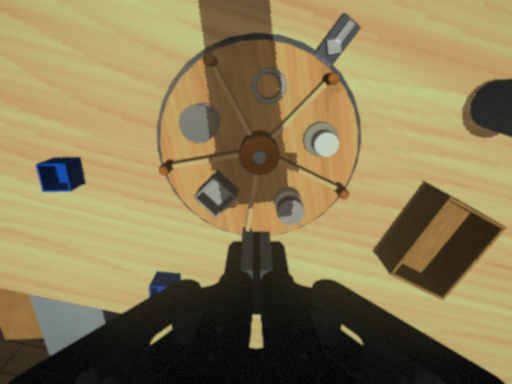

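The wrist view shows all five parts. The steel box is at (217,193), the hub nut at (259,157), the pointer at about (335,48), and posts at (210,62), (332,78), (343,192) and (166,169). Measuring from depth.

```bash
cat >> h.py <<'E'
from scipy.optimize import least_squares
def cloud(n):
    f=np.load(f"pics/{n}.npz");d=f["d"];K=f["K"];T=f["T"];v,u=np.mgrid[:384,:512]
    P=np.stack([(u-K[0,2])/K[0,0]*d,(v-K[1,2])/K[1,1]*d,d],-1)@T[:3,:3].T+T[:3,3]
    P[d==0]=np.nan;return P,f["p"],f["K"],f["T"]
def ang(p,c): return np.degrees(np.arctan2(p[1]-c[1],p[0]-c[0]))
def rim(P,c,z=30):
    # outer edge of disc top
    r=np.hypot(P[...,0]-c[0],P[...,1]-c[1]);m=(abs(P[...,2]-z)<4)&(r<150)&(r>110)
    Q=P[m];a=np.degrees(np.arctan2(Q[:,1]-c[1],Q[:,0]-c[0]))//3
    E=np.array([Q[a==k][np.argmax(r[m][a==k])][:2] for k in np.unique(a)])
    s=least_squares(lambda x:np.hypot(*(E-x[:2]).T)-x[2],[*c[:2],140],loss="soft_l1").x
    return s,len(E)
E
python3 - <<'E'
from h import *
P,p,K,T=cloud("w1")
for uv in[(259,157),(217,193),(210,62),(332,78),(343,192),(166,169),(338,45),(230,100),(400,30)]: print(uv,P[uv[1],uv[0]])
hub=cast((259,157),86,K,T);print("hub",hub,"rim",rim(P,hub))
for uv in[(210,62),(332,78),(343,192),(166,169)]: q=cast(uv,70,K,T);print("post",q,np.hypot(*(q-hub)[:2]),ang(q,hub))
c=np.vstack([cv2.resize(p[10:80,290:380],None,fx=6,fy=6,interpolation=cv2.INTER_CUBIC)])
d=cv2.resize(p[165:225,185:255],None,fx=6,fy=6,interpolation=cv2.INTER_CUBIC)
o=np.zeros((780,540,3),np.uint8);o[:420,:540]=c;o[420:780,:420]=d
cv2.imwrite("pics/c1.png",cv2.resize(o,(415,600))[:,:,::-1])
# box wall tops
z=P[...,2];m=(z>62)&(z<76);m[:160]=0;m[230:]=0;m[:,:190]=0;m[:,245:]=0
cs=cv2.findContours(m.astype(np.uint8),0,2)[0];k=max(cs,key=cv2.contourArea);r=cv2.minAreaRect(k);q=cast(r[0],70,K,T);print(r,cv2.contourArea(k),q,np.hypot(*(q-hub)[:2]),ang(q,hub))
m=(z>17)&(z<28);m[80:]=0;m[:,:300]=0
hs=cv2.cvtColor(p,cv2.COLOR_RGB2HSV);print(m.sum(),hs[40:50:3,325:350:3].tolist()[0])
E
```

```text
(259, 157) [581.48  89.52  85.28]
(217, 193) [661.42  47.5   32.79]
(210, 62) [489.89   5.83  69.66]
(332, 78) [470.2  149.43  70.25]
(343, 192) [602.62 211.7   69.44]
(166, 169) [631.92 -22.85  68.59]
(338, 45) [426.54 154.41  21.48]
(230, 100) [526.88  37.09  52.29]
(400, 30) [384.26 233.2   -0.71]
hub [581.32  89.47  86.  ] rim (array([581.24,  89.88, 138.84]), 117)
post [489.9    5.88  70.  ] 123.87278336275007 -137.56559144785825
post [470.18 149.49  70.  ] 126.31047014672889 151.6285063269482
post [602.47 211.48  70.  ] 123.83712238978924 80.16589533348913
post [631.43 -22.53  70.  ] 122.69403877893868 -65.89446292937458
((215.75003051757812, 197.25001525878906), (31.11269760131836, 31.819805145263672), 45.0) 912.0 [653.34  48.66  70.  ] 82.77717363616966 -29.538559283855214
430 [[100, 10, 78], [43, 13, 135], [37, 15, 153], [54, 8, 166], [103, 18, 197], [72, 8, 170], [45, 9, 113], [90, 12, 84], [30, 3, 83]]
```

View pics/c1.png

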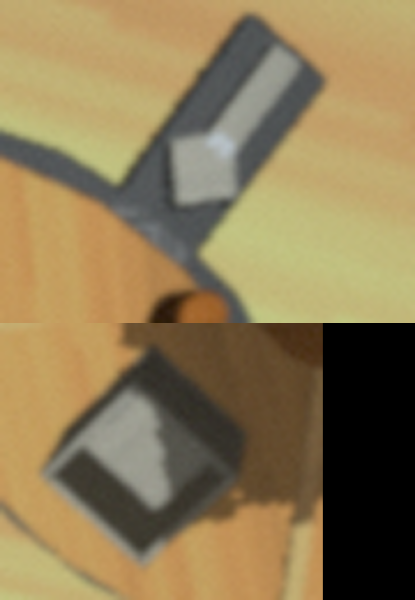

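```bash
cat >> h.py <<'E'
def arrow(P,c,a0=157):
    r=np.hypot(P[...,0]-c[0],P[...,1]-c[1]);a=np.degrees(np.arctan2(P[...,1]-c[1],P[...,0]-c[0]))
    def go(lo,hi,ra,rb):
        m=(P[...,2]>lo)&(P[...,2]<hi)&(r>ra)&(r<rb)&(abs(a-a0)<12);Q=P[m][:,:2]
        x,y,x0,y0=cv2.fitLine(Q.astype(np.float32),cv2.DIST_L2,0,.01,.01).ravel()
        if x>0:x,y=-x,-y
        return len(Q),Q.mean(0),ang(Q.mean(0),c),np.degrees(np.arctan2(y,x)),r[m].min(),r[m].max()
    print("arrow",*go(18,27,145,212));print("tongue all",*go(6,27,155,212))
E
python3 - <<'E'
from h import *
P,p,K,T=cloud("w1");arrow(P,[581.2,89.8])
print(ang(cast((318,1),22,K,T),[0,0]))
for uv in [(325.5+2.5,55)]: q=cast(uv,22,K,T);print(q,ang(q,[581.2,89.8]))
E
```

```text
arrow 374 [419.08 154.01] 158.39254963304853 158.26077 151.99928592644113 199.37826884341615
tongue all 942 [414.53 154.94] 158.65274939459508 157.88089 155.01652067755307 204.8257817422094
16.3845184639121
[441.22 145.73  22.  ] 158.2223298089373
```

Axis (581,90), pointer at 158.4°, box at -29.5° with r=83 mm. So about 172° clockwise. I'll use the post near 7°. First I set the shut fingers down behind it, at 22° and r=131.

```bash
cat >> h.py <<'E'
C=np.array([581.2,89.8])
import json
def rows(phis,R=131,z=44):
    s=sense();M=rot();yaw=np.degrees(np.arctan2(M[1,0],M[0,0]));out=[]
    for f in phis:
        t=np.array([*(C+R*np.array([np.cos(np.radians(f)),np.sin(np.radians(f))])),z])
        d=M.T@(t-s["eef_pos"]);tw=-(f+90-yaw);tw=(tw+180)%360-180
        out.append(dict(gripper=-1,dx=round(d[0]),dy=round(d[1]),dz=round(d[2]),twist=round(np.radians(tw),2)))
    print(json.dumps(out))
E
python3 - <<'E'
from h import *
rows([22],z=100);rows([22])
E
```

```text
[{"gripper": -1, "dx": 19, "dy": 135, "dz": 211, "twist": -0.12}]
[{"gripper": -1, "dx": 19, "dy": 135, "dz": 267, "twist": -0.12}]
```

step_arm --steps '[{"gripper": -1,"dx": 19,"dy": 135,"dz": 0,"twist": -0.12},{"gripper": -1,"dx": 19,"dy": 135,"dz": 0,"twist": -0.12},{"gripper": -1,"dx": 19,"dy": 135,"dz": 0,"twist": -0.12},{"gripper": -1,"dx": 19,"dy": 135,"dz": 0,"twist": -0.12},{"gripper": -1,"dx": 19,"dy": 135,"dz": 0,"twist": -0.12},{"gripper": -1,"dx": 19,"dy": 135,"dz": 200,"twist": -0.12},{"gripper": -1,"dx": 19,"dy": 135,"dz": 200,"twist": -0.12},{"gripper": -1,"dx": 19,"dy": 135,"dz": 200,"twist": -0.12},{"gripper": -1,"dx": 19,"dy": 135,"dz": 200,"twist": -0.12},{"gripper": -1,"dx": 19,"dy": 135,"dz": 200,"twist": -0.12},{"gripper": -1,"dx": 19,"dy": 135,"dz": 200,"twist": -0.12},{"gripper": -1,"dx": 19,"dy": 135,"dz": 200,"twist": -0.12}]'

```text
clock: 3.98
eef_pos: [701.4, 138.1, 110.8]
tool_rot: [0.561, 0.828, -0.001, -0.001]
ft_force: [0.2, -1.0, -0.1]
width: -0.0
```

```bash
python3 - <<'E'
from h import *
wshot("w2");p,d=read_camera("top");t=p[150:270,160:280]
w=np.load("pics/w2.npz")["p"]
o=np.hstack([cv2.resize(t,(384,384),interpolation=cv2.INTER_CUBIC),w[:,60:470]]);cv2.imwrite("pics/v2.png",o[:,:,::-1])
rows([22])
E
```

```text
3.9833 [701.44 138.13 110.78] [ 0.22  0.65 -0.73  1.39  0.44  1.27  1.42]
[{"gripper": -1, "dx": 0, "dy": -1, "dz": 71, "twist": -0.0}]
```

View pics/v2.png

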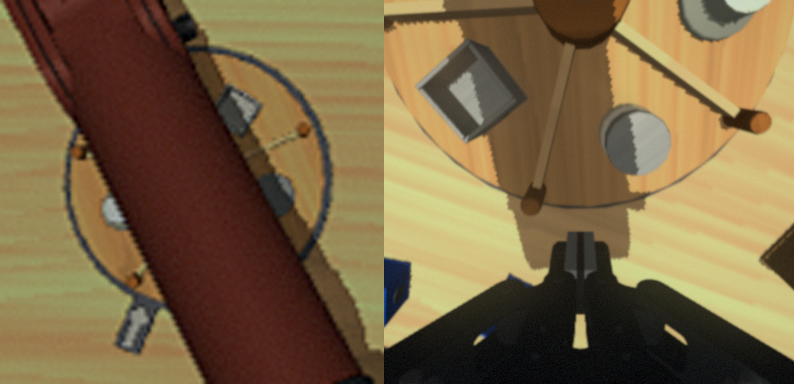

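The fingers are clear of the post (535,195) and the jar (635,140). Descending, then planning the sweep.

step_arm --steps '[{"gripper": -1,"dx": 0,"dy": -1,"dz": 35},{"gripper": -1,"dx": 0,"dy": -1,"dz": 66},{"gripper": -1,"dx": 0,"dy": -1,"dz": 66},{"gripper": -1,"dx": 0,"dy": -1,"dz": 66}]'

```text
schema error: expected keys gripper, dx, dy, dz, twist
```

```bash
python3 - <<'E'
from h import *
s=sense();print(s["eef_pos"],s["ft_force"],s["joint_pos"])
rows([20.5,19,17.5,16,14.5,13,11.5,10,8,6,3,0,-3,-6,-9,-12,-15,-18,-21,-24])
E
```

```text
[703.72 139.44 114.69] [0.29 0.14 1.54] [ 0.22  0.65 -0.73  1.38  0.44  1.27  1.42]
[{"gripper": -1, "dx": -4, "dy": -1, "dz": 71, "twist": 0.02}, {"gripper": -1, "dx": -7, "dy": -2, "dz": 71, "twist": 0.05}, {"gripper": -1, "dx": -10, "dy": -2, "dz": 71, "twist": 0.08}, {"gripper": -1, "dx": -14, "dy": -2, "dz": 71, "twist": 0.1}, {"gripper": -1, "dx": -17, "dy": -3, "dz": 71, "twist": 0.13}, {"gripper": -1, "dx": -21, "dy": -3, "dz": 71, "twist": 0.15}, {"gripper": -1, "dx": -24, "dy": -4, "dz": 71, "twist": 0.18}, {"gripper": -1, "dx": -27, "dy": -4, "dz": 71, "twist": 0.21}, {"gripper": -1, "dx": -32, "dy": -5, "dz": 71, "twist": 0.24}, {"gripper": -1, "dx": -36, "dy": -6, "dz": 71, "twist": 0.28}, {"gripper": -1, "dx": -43, "dy": -8, "dz": 71, "twist": 0.33}, {"gripper": -1, "dx": -49, "dy": -11, "dz": 71, "twist": 0.38}, {"gripper": -1, "dx": -56, "dy": -14, "dz": 71, "twist": 0.43}, {"gripper": -1, "dx": -62, "dy": -17, "dz": 71, "twist": 0.49}, {"gripper": -1, "dx": -68, "dy": -20, "dz": 71, "twist": 0.54}, {"gripper": -1, "dx": -73, "dy": -24, "dz": 71, "twist": 0.59}, {"gripper": -1, "dx": -79, "dy": -28, "dz": 71, "twist": 0.64}, {"gripper": -1, "dx": -84, "dy": -32, "dz": 71, "twist": 0.69}, {"gripper": -1, "dx": -90, "dy": -36, "dz": 71, "twist": 0.75}, {"gripper": -1, "dx": -94, "dy": -41, "dz": 71, "twist": 0.8}]
```

step_arm --steps '[{"gripper": -1,"dx": 0,"dy": -1,"dz": 35,"twist": 0},{"gripper": -1,"dx": 0,"dy": -1,"dz": 70,"twist": 0},{"gripper": -1,"dx": 0,"dy": -1,"dz": 70,"twist": 0},{"gripper": -1,"dx": 0,"dy": -1,"dz": 70,"twist": 0},{"gripper": -1,"dx": 0,"dy": -1,"dz": 70,"twist": 0}]'

```text
clock: 4.5
eef_pos: [703.3, 139.4, 45.0]
tool_rot: [0.56, 0.828, 0.002, 0.001]
ft_force: [-0.1, 0.1, 1.0]
width: 0.002
```

```bash
python3 - <<'E'
from h import *
s=sense();print(s["eef_pos"],s["ft_force"],s["joint_pos"])
rows([20.5,19,17.5,16,14.5,13,11.5,10,8,6,3,0,-3,-6,-9,-12,-15,-18,-21,-24])
E
```

```text
[703.3  139.37  45.05] [-0.14  0.08  1.03] [ 0.21  0.71 -0.7   1.44  0.48  1.16  1.39]
[{"gripper": -1, "dx": -4, "dy": -1, "dz": 1, "twist": 0.02}, {"gripper": -1, "dx": -7, "dy": -1, "dz": 1, "twist": 0.05}, {"gripper": -1, "dx": -11, "dy": -1, "dz": 1, "twist": 0.08}, {"gripper": -1, "dx": -14, "dy": -1, "dz": 1, "twist": 0.1}, {"gripper": -1, "dx": -17, "dy": -2, "dz": 1, "twist": 0.13}, {"gripper": -1, "dx": -21, "dy": -2, "dz": 1, "twist": 0.15}, {"gripper": -1, "dx": -24, "dy": -3, "dz": 1, "twist": 0.18}, {"gripper": -1, "dx": -27, "dy": -4, "dz": 1, "twist": 0.21}, {"gripper": -1, "dx": -32, "dy": -5, "dz": 1, "twist": 0.24}, {"gripper": -1, "dx": -36, "dy": -6, "dz": 1, "twist": 0.28}, {"gripper": -1, "dx": -43, "dy": -8, "dz": 1, "twist": 0.33}, {"gripper": -1, "dx": -49, "dy": -10, "dz": 1, "twist": 0.38}, {"gripper": -1, "dx": -56, "dy": -13, "dz": 1, "twist": 0.43}, {"gripper": -1, "dx": -62, "dy": -16, "dz": 1, "twist": 0.49}, {"gripper": -1, "dx": -68, "dy": -19, "dz": 1, "twist": 0.54}, {"gripper": -1, "dx": -74, "dy": -23, "dz": 1, "twist": 0.59}, {"gripper": -1, "dx": -79, "dy": -27, "dz": 1, "twist": 0.64}, {"gripper": -1, "dx": -85, "dy": -31, "dz": 1, "twist": 0.7}, {"gripper": -1, "dx": -90, "dy": -36, "dz": 1, "twist": 0.75}, {"gripper": -1, "dx": -95, "dy": -40, "dz": 1, "twist": 0.8}]
```

step_arm --steps '[{"gripper": -1,"dx": -4,"dy": -1,"dz": 0,"twist": 0.02},{"gripper": -1,"dx": -7,"dy": -1,"dz": 0,"twist": 0.05},{"gripper": -1,"dx": -11,"dy": -1,"dz": 0,"twist": 0.08},{"gripper": -1,"dx": -14,"dy": -1,"dz": 0,"twist": 0.1},{"gripper": -1,"dx": -17,"dy": -2,"dz": 0,"twist": 0.13},{"gripper": -1,"dx": -21,"dy": -2,"dz": 0,"twist": 0.15},{"gripper": -1,"dx": -24,"dy": -3,"dz": 0,"twist": 0.18},{"gripper": -1,"dx": -27,"dy": -4,"dz": 0,"twist": 0.21},{"gripper": -1,"dx": -32,"dy": -5,"dz": 0,"twist": 0.24},{"gripper": -1,"dx": -36,"dy": -6,"dz": 0,"twist": 0.28},{"gripper": -1,"dx": -43,"dy": -8,"dz": 0,"twist": 0.33},{"gripper": -1,"dx": -49,"dy": -10,"dz": 0,"twist": 0.38},{"gripper": -1,"dx": -56,"dy": -13,"dz": 0,"twist": 0.43},{"gripper": -1,"dx": -62,"dy": -16,"dz": 0,"twist": 0.49},{"gripper": -1,"dx": -68,"dy": -19,"dz": 0,"twist": 0.54},{"gripper": -1,"dx": -74,"dy": -23,"dz": 0,"twist": 0.59},{"gripper": -1,"dx": -79,"dy": -27,"dz": 0,"twist": 0.64},{"gripper": -1,"dx": -85,"dy": -31,"dz": 0,"twist": 0.7},{"gripper": -1,"dx": -90,"dy": -36,"dz": 0,"twist": 0.75},{"gripper": -1,"dx": -95,"dy": -40,"dz": 0,"twist": 0.8}]'

```text
clock: 6.17
eef_pos: [699.4, 34.9, 41.1]
tool_rot: [0.84, 0.543, -0.0, -0.0]
ft_force: [-0.1, 1.3, -0.6]
width: -0.001
```

```bash
python3 - <<'E'
from h import *
s=sense();print(s["eef_pos"],s["ft_force"],s["joint_pos"],ang(s["eef_pos"],C),np.hypot(*(s["eef_pos"][:2]-C)))
rows(np.arange(-27,-84.1,-3))
wshot("w3")
E
```

```text
[699.36  34.92  41.11] [-0.13  1.28 -0.56] [ 0.26  0.64 -0.53  1.49  0.35  1.1   0.8 ] -24.911902754496786 130.28373603721994
[{"gripper": -1, "dx": -5, "dy": 1, "dz": -3, "twist": 0.05}, {"gripper": -1, "dx": -12, "dy": 0, "dz": -3, "twist": 0.1}, {"gripper": -1, "dx": -18, "dy": -1, "dz": -3, "twist": 0.15}, {"gripper": -1, "dx": -25, "dy": -2, "dz": -3, "twist": 0.21}, {"gripper": -1, "dx": -32, "dy": -4, "dz": -3, "twist": 0.26}, {"gripper": -1, "dx": -38, "dy": -6, "dz": -3, "twist": 0.31}, {"gripper": -1, "dx": -45, "dy": -8, "dz": -3, "twist": 0.36}, {"gripper": -1, "dx": -51, "dy": -10, "dz": -3, "twist": 0.41}, {"gripper": -1, "dx": -57, "dy": -13, "dz": -3, "twist": 0.47}, {"gripper": -1, "dx": -63, "dy": -17, "dz": -3, "twist": 0.52}, {"gripper": -1, "dx": -69, "dy": -20, "dz": -3, "twist": 0.57}, {"gripper": -1, "dx": -75, "dy": -24, "dz": -3, "twist": 0.62}, {"gripper": -1, "dx": -80, "dy": -28, "dz": -3, "twist": 0.68}, {"gripper": -1, "dx": -86, "dy": -33, "dz": -3, "twist": 0.73}, {"gripper": -1, "dx": -91, "dy": -37, "dz": -3, "twist": 0.78}, {"gripper": -1, "dx": -95, "dy": -42, "dz": -3, "twist": 0.83}, {"gripper": -1, "dx": -100, "dy": -47, "dz": -3, "twist": 0.89}, {"gripper": -1, "dx": -104, "dy": -53, "dz": -3, "twist": 0.94}, {"gripper": -1, "dx": -108, "dy": -58, "dz": -3, "twist": 0.99}, {"gripper": -1, "dx": -112, "dy": -64, "dz": -3, "twist": 1.04}]
6.1667 [699.36  34.92  41.11] [ 0.26  0.64 -0.53  1.49  0.35  1.1   0.8 ]
```

View pics/w3.png

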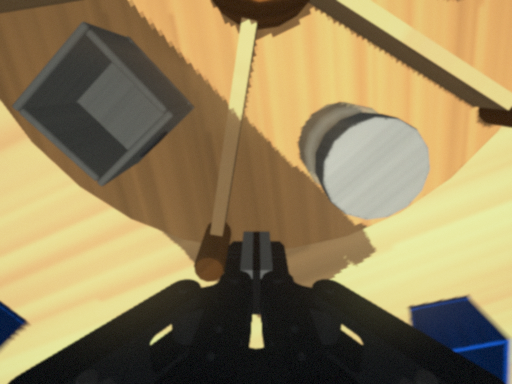

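The fingers are pushing the post (210,255) and every part is clear. Continuing along the arc.

step_arm --steps '[{"gripper": -1,"dx": -5,"dy": 0,"dz": -1,"twist": 0.05},{"gripper": -1,"dx": -12,"dy": 0,"dz": -2,"twist": 0.1},{"gripper": -1,"dx": -18,"dy": -1,"dz": -2,"twist": 0.15},{"gripper": -1,"dx": -25,"dy": -2,"dz": -2,"twist": 0.21},{"gripper": -1,"dx": -32,"dy": -4,"dz": -2,"twist": 0.26},{"gripper": -1,"dx": -38,"dy": -6,"dz": -2,"twist": 0.31},{"gripper": -1,"dx": -45,"dy": -8,"dz": -2,"twist": 0.36},{"gripper": -1,"dx": -51,"dy": -10,"dz": -2,"twist": 0.41},{"gripper": -1,"dx": -57,"dy": -13,"dz": -2,"twist": 0.47},{"gripper": -1,"dx": -63,"dy": -17,"dz": -2,"twist": 0.52},{"gripper": -1,"dx": -69,"dy": -20,"dz": -2,"twist": 0.57},{"gripper": -1,"dx": -75,"dy": -24,"dz": -2,"twist": 0.62},{"gripper": -1,"dx": -80,"dy": -28,"dz": -2,"twist": 0.68},{"gripper": -1,"dx": -86,"dy": -33,"dz": -2,"twist": 0.73},{"gripper": -1,"dx": -91,"dy": -37,"dz": -2,"twist": 0.78},{"gripper": -1,"dx": -95,"dy": -42,"dz": -2,"twist": 0.83},{"gripper": -1,"dx": -100,"dy": -47,"dz": -2,"twist": 0.89},{"gripper": -1,"dx": -104,"dy": -53,"dz": -2,"twist": 0.94},{"gripper": -1,"dx": -108,"dy": -58,"dz": -2,"twist": 0.99},{"gripper": -1,"dx": -112,"dy": -64,"dz": -2,"twist": 1.04}]'

```text
clock: 7.88
eef_pos: [595.9, -41.0, 43.5]
tool_rot: [0.999, 0.055, 0.0, -0.0]
ft_force: [0.5, 0.9, 0.4]
width: 0.001
```

```bash
python3 - <<'E'
from h import *
s=sense();print(s["eef_pos"],s["ft_force"],s["joint_pos"],ang(s["eef_pos"],C),np.hypot(*(s["eef_pos"][:2]-C)))
rows(np.arange(-87,-144.1,-3))
E
```

```text
[595.93 -40.97  43.53] [0.53 0.91 0.38] [ 0.28  0.42 -0.35  1.78  0.17  0.97 -0.03] -83.57267614850129 131.59306082477596
[{"gripper": -1, "dx": -8, "dy": -1, "dz": 0, "twist": 0.06}, {"gripper": -1, "dx": -15, "dy": -1, "dz": 0, "twist": 0.11}, {"gripper": -1, "dx": -21, "dy": -2, "dz": 0, "twist": 0.16}, {"gripper": -1, "dx": -28, "dy": -4, "dz": 0, "twist": 0.21}, {"gripper": -1, "dx": -35, "dy": -5, "dz": -1, "twist": 0.27}, {"gripper": -1, "dx": -41, "dy": -7, "dz": -1, "twist": 0.32}, {"gripper": -1, "dx": -48, "dy": -10, "dz": -1, "twist": 0.37}, {"gripper": -1, "dx": -54, "dy": -12, "dz": -1, "twist": 0.42}, {"gripper": -1, "dx": -60, "dy": -15, "dz": -1, "twist": 0.48}, {"gripper": -1, "dx": -66, "dy": -18, "dz": -1, "twist": 0.53}, {"gripper": -1, "dx": -72, "dy": -22, "dz": -1, "twist": 0.58}, {"gripper": -1, "dx": -78, "dy": -26, "dz": -1, "twist": 0.63}, {"gripper": -1, "dx": -83, "dy": -30, "dz": -1, "twist": 0.69}, {"gripper": -1, "dx": -88, "dy": -35, "dz": -1, "twist": 0.74}, {"gripper": -1, "dx": -93, "dy": -39, "dz": -1, "twist": 0.79}, {"gripper": -1, "dx": -98, "dy": -44, "dz": -1, "twist": 0.84}, {"gripper": -1, "dx": -103, "dy": -50, "dz": -1, "twist": 0.89}, {"gripper": -1, "dx": -107, "dy": -55, "dz": -1, "twist": 0.95}, {"gripper": -1, "dx": -111, "dy": -61, "dz": -1, "twist": 1.0}, {"gripper": -1, "dx": -114, "dy": -67, "dz": -1, "twist": 1.05}]
```

step_arm --steps '[{"gripper": -1,"dx": -8,"dy": -1,"dz": 0,"twist": 0.06},{"gripper": -1,"dx": -15,"dy": -1,"dz": 0,"twist": 0.11},{"gripper": -1,"dx": -21,"dy": -2,"dz": 0,"twist": 0.16},{"gripper": -1,"dx": -28,"dy": -4,"dz": 0,"twist": 0.21},{"gripper": -1,"dx": -35,"dy": -5,"dz": 0,"twist": 0.27},{"gripper": -1,"dx": -41,"dy": -7,"dz": 0,"twist": 0.32},{"gripper": -1,"dx": -48,"dy": -10,"dz": 0,"twist": 0.37},{"gripper": -1,"dx": -54,"dy": -12,"dz": 0,"twist": 0.42},{"gripper": -1,"dx": -60,"dy": -15,"dz": 0,"twist": 0.48},{"gripper": -1,"dx": -66,"dy": -18,"dz": 0,"twist": 0.53},{"gripper": -1,"dx": -72,"dy": -22,"dz": 0,"twist": 0.58},{"gripper": -1,"dx": -78,"dy": -26,"dz": 0,"twist": 0.63},{"gripper": -1,"dx": -83,"dy": -30,"dz": 0,"twist": 0.69},{"gripper": -1,"dx": -88,"dy": -35,"dz": 0,"twist": 0.74},{"gripper": -1,"dx": -93,"dy": -39,"dz": 0,"twist": 0.79},{"gripper": -1,"dx": -98,"dy": -44,"dz": 0,"twist": 0.84},{"gripper": -1,"dx": -103,"dy": -50,"dz": 0,"twist": 0.89},{"gripper": -1,"dx": -107,"dy": -55,"dz": 0,"twist": 0.95},{"gripper": -1,"dx": -111,"dy": -61,"dz": 0,"twist": 1.0},{"gripper": -1,"dx": -114,"dy": -67,"dz": 0,"twist": 1.05}]'

```text
clock: 9.55
eef_pos: [474.9, 12.7, 43.6]
tool_rot: [0.891, -0.453, 0.0, 0.0]
ft_force: [-0.5, -1.3, 1.2]
width: -0.0
```

```bash
python3 - <<'E'
from h import *
s=sense();print(s["eef_pos"],s["ft_force"],ang(s["eef_pos"],C),np.hypot(*(s["eef_pos"][:2]-C)))
wshot("w4");p,d=read_camera("top");t=p[150:270,160:280]
w=np.load("pics/w4.npz")["p"]
o=np.hstack([cv2.resize(t,(384,384),interpolation=cv2.INTER_CUBIC),w[:,60:470]]);cv2.imwrite("pics/v4.png",o[:,:,::-1])
P,_,K,T=cloud("w4")
rows([-145,-146,-147,-148,-149,-150,-151,-152,-153,-154,-155,-156])
E
```

```text
[474.93  12.69  43.56] [-0.48 -1.25  1.18] -144.03581826301254 131.30026735391064
9.55 [474.93  12.69  43.56] [ 0.11  0.19 -0.25  2.07  0.06  0.89 -1.12]
[{"gripper": -1, "dx": -1, "dy": 0, "dz": -1, "twist": 0.02}, {"gripper": -1, "dx": -4, "dy": 0, "dz": -1, "twist": 0.04}, {"gripper": -1, "dx": -6, "dy": 0, "dz": -1, "twist": 0.06}, {"gripper": -1, "dx": -8, "dy": 0, "dz": -1, "twist": 0.07}, {"gripper": -1, "dx": -10, "dy": -1, "dz": -1, "twist": 0.09}, {"gripper": -1, "dx": -13, "dy": -1, "dz": -1, "twist": 0.11}, {"gripper": -1, "dx": -15, "dy": -1, "dz": -1, "twist": 0.13}, {"gripper": -1, "dx": -17, "dy": -1, "dz": -1, "twist": 0.14}, {"gripper": -1, "dx": -19, "dy": -2, "dz": -1, "twist": 0.16}, {"gripper": -1, "dx": -22, "dy": -2, "dz": -1, "twist": 0.18}, {"gripper": -1, "dx": -24, "dy": -3, "dz": -1, "twist": 0.2}, {"gripper": -1, "dx": -26, "dy": -3, "dz": -1, "twist": 0.21}]
```

View pics/v4.png

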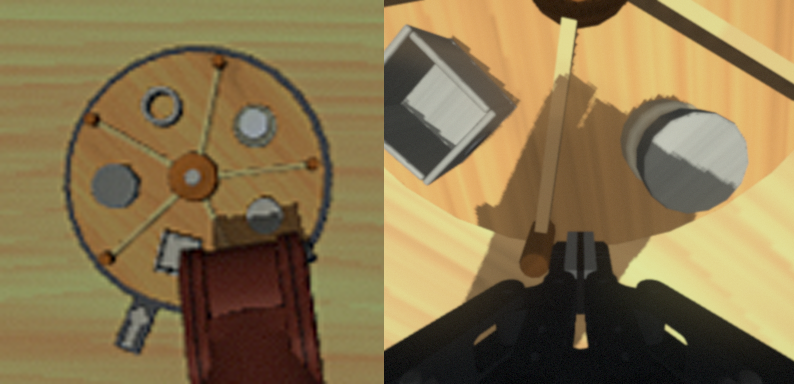

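The box is about 15–20° short of the pointer and undisturbed. I'll measure it from the wrist cloud and the posts in the top view.

```bash
cat >> h.py <<'E'
def boxang(P,approx,c=C,zlo=60,zhi=76):
    m=(P[...,2]>zlo)&(P[...,2]<zhi)&(np.hypot(P[...,0]-approx[0],P[...,1]-approx[1])<36)
    Q=P[m][:,:2].astype(np.float32)
    r=cv2.minAreaRect(Q);print("box",len(Q),r,"r",np.hypot(*(np.array(r[0])-c)),"ang",ang(r[0],c))
    return r[0]
E
python3 - <<'E'
from h import *
P,_,K,T=cloud("w4")
th=np.radians(180-5);boxang(P,C+84*np.array([np.cos(th),np.sin(th)]))
th=np.radians(180+2);boxang(P,C+84*np.array([np.cos(th),np.sin(th)]))
k=120/384
for uv in[(219,63),(94,120),(109,258),(312,163)]:
    q=top((160+uv[0]*k,150+uv[1]*k),70);print(q,np.hypot(*(q[:2]-C)),ang(q,C))
q=top((160+193*k,150+176*k),86);print("hub",q)
E
```

```text
box 6292 ((498.0754699707031, 103.74494171142578), (42.587833404541016, 43.12010955810547), 79.12701416015625) r 84.28611328046007 ang 170.47675803929323
box 4601 ((497.882080078125, 102.73814392089844), (40.53743362426758, 43.12010955810547), 79.12701416015625) r 84.3164951135059 ang 171.17324044681004
[702.24  63.98  70.  ] 123.7651347666145 -12.04306864595709
[638.53 195.99  70.  ] 120.67154470352904 61.63692559508799
[492.21 175.73  70.  ] 123.71112613959639 136.0024107929303
[597.17 -37.52  70.  ] 128.3130940290834 -82.8518110534619
hub [580.43  87.4   86.  ]
```

step_arm --steps '[{"gripper": -1,"dx": -4,"dy": 0,"dz": 0,"twist": 0.04},{"gripper": -1,"dx": -8,"dy": 0,"dz": 0,"twist": 0.07},{"gripper": -1,"dx": -13,"dy": -1,"dz": 0,"twist": 0.11},{"gripper": -1,"dx": -17,"dy": -1,"dz": 0,"twist": 0.14},{"gripper": -1,"dx": -20,"dy": -2,"dz": 0,"twist": 0.17},{"gripper": -1,"dx": -22,"dy": -2,"dz": 0,"twist": 0.18},{"gripper": -1,"dx": -23,"dy": -3,"dz": 0,"twist": 0.19},{"gripper": -1,"dx": -24,"dy": -3,"dz": 0,"twist": 0.2},{"gripper": -1,"dx": -24,"dy": -3,"dz": 0,"twist": 0.2}]'

```text
clock: 10.4
eef_pos: [463.4, 34.2, 43.4]
tool_rot: [0.842, -0.539, 0.0, -0.0]
ft_force: [-0.0, -0.7, -0.6]
width: 0.004
```

```bash
python3 - <<'E'
from h import *
s=sense();print(s["ft_force"],ang(s["eef_pos"],C),np.hypot(*(s["eef_pos"][:2]-C)))
wshot("w5");P,_,K,T=cloud("w5")
for a in(156,160,164):
    th=np.radians(a);boxang(P,C+84*np.array([np.cos(th),np.sin(th)]))
E
```

```text
[-0.05 -0.66 -0.58] -154.72632118573213 130.2879796165665
10.4 [463.38  34.17  43.39] [ 0.07  0.17 -0.25  2.1   0.05  0.88 -1.35]
box 6279 ((502.17047119140625, 118.79497528076172), (42.342933654785156, 43.131858825683594), 67.92357635498047) r 84.18060949672638 ang 159.85252550176742
box 6279 ((502.17047119140625, 118.79497528076172), (42.342933654785156, 43.131858825683594), 67.92357635498047) r 84.18060949672638 ang 159.85252550176742
box 6279 ((502.17047119140625, 118.79497528076172), (42.342933654785156, 43.131858825683594), 67.92357635498047) r 84.18060949672638 ang 159.85252550176742
```

About 1.5° remain. I'll back off 4 mm and lift straight up, so one view has the pointer, box and hub together.

step_arm --steps '[{"gripper": -1,"dx": 4,"dy": 0,"dz": 0,"twist": 0},{"gripper": -1,"dx": 5,"dy": 0,"dz": 0,"twist": 0},{"gripper": -1,"dx": 5,"dy": 0,"dz": -200,"twist": 0},{"gripper": -1,"dx": 5,"dy": 0,"dz": -200,"twist": 0},{"gripper": -1,"dx": 5,"dy": 0,"dz": -200,"twist": 0},{"gripper": -1,"dx": 5,"dy": 0,"dz": -200,"twist": 0},{"gripper": -1,"dx": 5,"dy": 0,"dz": -200,"twist": 0},{"gripper": -1,"dx": 5,"dy": -40,"dz": -200,"twist": 0},{"gripper": -1,"dx": 5,"dy": -40,"dz": -200,"twist": 0},{"gripper": -1,"dx": 5,"dy": -40,"dz": -200,"twist": 0}]'

```text
clock: 11.28
eef_pos: [502.5, 47.0, 243.3]
tool_rot: [0.843, -0.538, -0.0, -0.0]
ft_force: [-0.5, -0.3, -0.2]
width: -0.001
```

```bash
python3 - <<'E'
from h import *
wshot("w6");P,p,K,T=cloud("w6")
print(np.linalg.inv(T)[:3]@[*C,86,1])
q=np.linalg.inv(T)[:3]@[*C,86,1];uv=(K@(q/q[2]))[:2];print("hub px",uv)
r,n=rim(P,C);print("rim",r,n)
arrow(P,C);th=np.radians(160);boxang(P,C+84*np.array([np.cos(th),np.sin(th)]))
if abs(r[2]-139)<2: arrow(P,r[:2]);boxang(P,C+84*np.array([np.cos(th),np.sin(th)]),r[:2])
E
```

```text
11.2833 [502.48  46.97 243.29] [ 0.07  0.05 -0.26  1.78  0.01  1.32 -1.33]
[  -6.61 -102.14  281.26]
hub px [248.85  74.59]
rim [581.15  88.68 138.56] 88
arrow 352 [420.49 152.29] 158.7520741829992 158.16605 150.92592721585967 199.20044737265388
tongue all 805 [415.94 154.32] 158.67245287614304 158.54396 155.0347955258592 204.0579800410541
box 610 ((502.2033386230469, 118.26937866210938), (42.04621887207031, 42.372352600097656), 68.218994140625) r 83.97010200131696 ang 160.18149089515956
arrow 352 [420.49 152.29] 158.40142571933228 158.16605 151.28885243341597 199.54770111990135
tongue all 816 [416.24 154.24] 158.32173055073878 158.83537 155.0076644121783 204.39235609588752
box 610 ((502.2033386230469, 118.26937866210938), (42.04621887207031, 42.372352600097656), 68.218994140625) r 84.31206217650947 ang 159.4569366568316
```

View pics/w6.png

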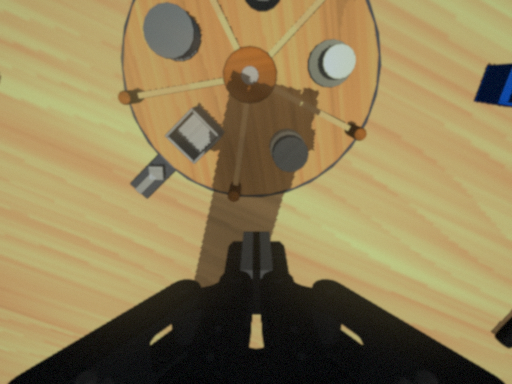

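The box sits at 159.5–160.2° and the pointer at 158.4–158.7°, so about 1.2° is left (2.7 mm at the post). Going back down behind the post for a small nudge.

```bash
python3 - <<'E'
from h import *
rows([-151],R=130.3,z=243);rows([-151],R=130.3)
E
```

```text
[{"gripper": -1, "dx": 4, "dy": 39, "dz": 0, "twist": -0.07}]
[{"gripper": -1, "dx": 4, "dy": 39, "dz": 199, "twist": -0.07}]
```

step_arm --steps '[{"gripper": -1,"dx": 4,"dy": 39,"dz": 0,"twist": -0.07},{"gripper": -1,"dx": 4,"dy": 39,"dz": 0,"twist": -0.07},{"gripper": -1,"dx": 4,"dy": 39,"dz": 0,"twist": -0.07},{"gripper": -1,"dx": 4,"dy": 39,"dz": 199,"twist": -0.07},{"gripper": -1,"dx": 4,"dy": 39,"dz": 199,"twist": -0.07},{"gripper": -1,"dx": 4,"dy": 39,"dz": 199,"twist": -0.07},{"gripper": -1,"dx": 4,"dy": 39,"dz": 199,"twist": -0.07},{"gripper": -1,"dx": 4,"dy": 39,"dz": 199,"twist": -0.07},{"gripper": -1,"dx": 4,"dy": 39,"dz": 199,"twist": -0.07},{"gripper": -1,"dx": 4,"dy": 39,"dz": 199,"twist": -0.07},{"gripper": -1,"dx": 4,"dy": 39,"dz": 199,"twist": -0.07}]'

```text
clock: 12.25
eef_pos: [469.3, 26.7, 46.3]
tool_rot: [0.861, -0.509, 0.001, -0.001]
ft_force: [-0.2, -0.1, 1.1]
width: 0.006
```

```bash
python3 - <<'E'
from h import *
s=sense();print(s["eef_pos"],s["ft_force"],ang(s["eef_pos"],C),np.hypot(*(s["eef_pos"][:2]-C)))
_=rot()
for f in(-152,-153,-154,-155,-156):
    t=np.array([*(C+130.3*np.array([np.cos(np.radians(f)),np.sin(np.radians(f))])),44]);print(f,shift(t))
E
```

```text
[469.27  26.71  46.25] [-0.24 -0.09  1.09] -150.59340399003818 128.48218539800015
-152 [-3.18  1.82  2.25]
-153 [-5.45  1.77  2.24]
-154 [-7.73  1.68  2.24]
-155 [-10.     1.54   2.24]
-156 [-12.26   1.37   2.24]
```

step_arm --steps '[{"gripper": -1,"dx": -3,"dy": 1,"dz": 1,"twist": 0.03},{"gripper": -1,"dx": -6,"dy": 1,"dz": 1,"twist": 0.06},{"gripper": -1,"dx": -8,"dy": 1,"dz": 1,"twist": 0.08},{"gripper": -1,"dx": -10,"dy": 1,"dz": 1,"twist": 0.09},{"gripper": -1,"dx": -11,"dy": 1,"dz": 1,"twist": 0.09},{"gripper": -1,"dx": -12,"dy": 1,"dz": 1,"twist": 0.09},{"gripper": -1,"dx": -12,"dy": 1,"dz": 1,"twist": 0.09},{"gripper": -1,"dx": -12,"dy": 1,"dz": 1,"twist": 0.09}]'

```text
clock: 12.92
eef_pos: [461.4, 36.5, 43.6]
tool_rot: [0.837, -0.547, 0.0, -0.0]
ft_force: [1.0, -0.6, -0.3]
width: 0.001
```

```bash
python3 - <<'E'
from h import *
s=sense();print(s["ft_force"],ang(s["eef_pos"],C),np.hypot(*(s["eef_pos"][:2]-C)))
wshot("w7");P,_,K,T=cloud("w7")
th=np.radians(160);boxang(P,C+84*np.array([np.cos(th),np.sin(th)]))
E
```

```text
[ 1.02 -0.59 -0.29] -156.00708337352526 131.1460388066508
12.9167 [461.39  36.47  43.55] [ 0.06  0.17 -0.25  2.1   0.05  0.88 -1.38]
box 6285 ((502.9720458984375, 120.61082458496094), (42.478187561035156, 42.92766189575195), 66.7811279296875) r 84.07686789195593 ang 158.50252733990413
```

The box is now at 158.5° (it was 159.85° from this same viewpoint). Backing off, lifting and checking from above.

step_arm --steps '[{"gripper": -1,"dx": 4,"dy": 0,"dz": 0,"twist": 0},{"gripper": -1,"dx": 5,"dy": 0,"dz": 0,"twist": 0},{"gripper": -1,"dx": 5,"dy": 0,"dz": -200,"twist": 0},{"gripper": -1,"dx": 5,"dy": 0,"dz": -200,"twist": 0},{"gripper": -1,"dx": 5,"dy": 0,"dz": -200,"twist": 0},{"gripper": -1,"dx": 5,"dy": 0,"dz": -200,"twist": 0},{"gripper": -1,"dx": 5,"dy": 0,"dz": -200,"twist": 0},{"gripper": -1,"dx": 5,"dy": -40,"dz": -200,"twist": 0},{"gripper": -1,"dx": 5,"dy": -40,"dz": -200,"twist": 0},{"gripper": -1,"dx": 5,"dy": -40,"dz": -200,"twist": 0},{"gripper": -1,"dx": 5,"dy": -40,"dz": -200,"twist": 0},{"gripper": -1,"dx": 5,"dy": -40,"dz": -200,"twist": 0}]'

```text
clock: 13.97
eef_pos: [499.1, 47.4, 242.8]
tool_rot: [0.837, -0.547, -0.0, 0.0]
ft_force: [0.4, -0.7, -0.7]
width: 0.001
```

```bash
python3 - <<'E'
from h import *
wshot("w8");P,p,K,T=cloud("w8")
r,n=rim(P,C);print("rim",r,n);th=np.radians(159);a=C+84*np.array([np.cos(th),np.sin(th)])
for c in(C,r[:2]): arrow(P,c);boxang(P,a,c)
v,u=np.unravel_index(np.nanargmin(np.hypot(P[...,0]-C[0],P[...,1]-C[1])+9*abs(P[...,2]-86)),(384,512));print("hub px",u,v)
# hub nut: highest level
m=(P[...,2]>82)&(P[...,2]<92)&(np.hypot(P[...,0]-C[0],P[...,1]-C[1])<20);print("nut",m.sum(),P[m].mean(0))
E
```

```text
13.9667 [499.09  47.44 242.82] [ 0.07  0.04 -0.26  1.79  0.01  1.32 -1.35]
rim [581.22  88.83 138.67] 86
arrow 348 [420.19 152.47] 158.7325165648191 158.10368 151.7975314766064 199.98261420189013
tongue all 824 [415.91 154.04] 158.76237187200638 158.03647 155.0174376828678 204.61425891262292
box 595 ((502.8800964355469, 120.118896484375), (42.0523681640625, 42.37632751464844), 66.6902084350586) r 83.98358636290482 ang 158.83777665057136
arrow 348 [420.19 152.47] 158.4341885238656 158.10368 152.16542122486362 200.3379354236541
tongue all 835 [416.19 153.95] 158.46546838198807 158.24756 155.0127291614557 204.92204605388272
box 595 ((502.8800964355469, 120.118896484375), (42.0523681640625, 42.37632751464844), 66.6902084350586) r 84.35417096032975 ang 158.22497058292808
hub px 250 72
nut 258 [581.61  89.1   85.33]
```

View pics/w8.png

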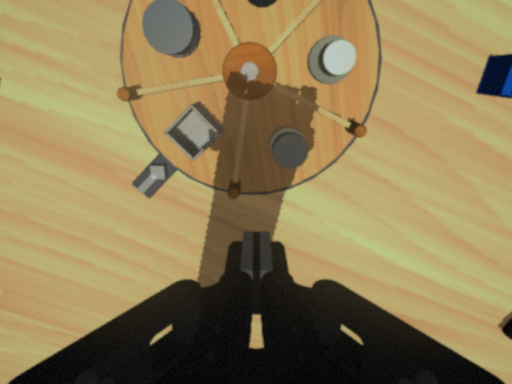

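Box and pointer bearings agree within about 0.2°, everything is upright, and the robot is clear. Handing in.

```bash
python3 -c "
from cell import *
print(close_job())"
```

```text
the job is handed in; nothing more can be done
None
```

I turned the carousel about 172° clockwise by pushing one finger post with the shut fingers. A last 1.3° nudge brought the steel junction box in line with the pointer. I then lifted the arm clear and handed the job in at about 14 s.

- **Alignment:** in the last wrist view the box was at 158.2–158.8° and the pointer at 158.4–158.7°. The range comes from the two estimates of the turning axis; with either one, box and pointer agree to about 0.2°, well under 1 mm at the box.
- **Disagreement:** the arrow's own fitted direction came out 158.1–158.3°, up to 0.6° from its bearing. I put that down to depth noise.
- **Parts and surroundings:** in the last wrist view the parts in frame were upright and in their compartments, though the coupling was mostly out of frame. The box stayed 84 mm from the axis throughout. I saw no contact with any part or with the things on the bench, but I took no last picture of the tin, carton and screwdriver.
- **Forces:** wrist force readings, taken at the end of each move, stayed under about 2 N.

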